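# Slide a fragile sight glass into its bay and shut the gate

## Robot

A 6-joint arm with a two-finger parallel gripper is mounted at the origin on the work surface. World frame = base frame: x ahead of the robot, y to its left, z up, the work surface at z = 0. Lengths are in mm, angles in rad, forces in N, time in s.
With the tool pointing down it reaches from about 350 to 925 mm from the base axis. Payload 6.4 kg.
Tool frame: the origin (TCP) lies midway between the tips of the shut fingers; the grasp point (between the pads) lies 19 mm behind it; x points along the fingers, y is the direction in which the jaws open and shut, and the axes are right-handed (so a half turn about x gives the same grasp; the last joint's range is limited). The gripper opens to 85 mm and grips with 20 to 120 N. Pads are 22 mm wide; open, the fingers measure 114 mm over their backs; the gripper's body (76 mm by 85 mm) begins 54 mm behind the grasp point. The pads swing forward as they close: fully open they stand 13 mm farther back than shut.
Start: joints at [-1.374, 0.245, 1.558, -0, 1.339, -0.174], TCP at [235.54, -605.834, 231.29] pointing down, gripper open.
Joint ranges: [-3.13, 3.13], [-1.02, 2.26], [0.13, 2.54], [-0.95, 4.09], [0.21, 2.88], [-2.74, 2.74]. Speed limits (rad/s): [2.57, 2.57, 3.14, 3.14, 3.14, 3.14].

## Interface

Orientations are given as [roll, pitch, yaw] about the fixed x, y, z axes, in that order (R = Rz(yaw) Ry(pitch) Rx(roll)).
In Python, from station import observe, cams, workorder gives the robot as it stands.
- The arm moves only by the tool play_rows, never from a script. Its argument "moves" is a list of rows, each a list of 7 numbers: the opening, from -1 (shut) to 1 (fully open), then the shift along the world's x, y, z in cm, then the turn, a rotation vector about the world's x, y, z in degrees. In form: [[jaw, x, y, z, wx, wy, wz], ...]. A call has 1 to 12 rows; each row is the pose to reach, as a shift and turn from the pose measured when the call began; what a row does not reach only later rows make up. A row lasts 1/12 s, in which the tool goes at most 41.7 mm and 7.16 degrees, less where a joint would pass 70% of its speed; a pose out of reach is approached as far as the arm can. A call with a gripper value outside its range is refused whole. The fingers move at their own pace and stop on an object; "squeeze" is the grip in N (left out, the last holds). Time passes only in rows, so rows that repeat a pose let the fingers close. It gives the time, the measured TCP pose, the force and the opening at its end, in the units of the state.
- observe(): the state, without advancing time (a new reading comes with each control period).
- cams.capture(name): name is "scene" or "top"; returns the picture (480x640x3 uint8, blue, green, red); there is no depth.
- cams.camera_params(name): a dict with "camera_matrix" (3x3 intrinsics, pixels), "xyz" and "attitude" of the camera in the world. Camera axes: x right, y down, z forward; pixel columns grow to the right and rows downward; lengths in mm; the calibration is good to about 2 mm. A picture is of the moment at which its call begins. camera_params takes no time and is no camera call.
- workorder.finish_job(): hands the job in, once; it reports no verdict.
The state is a dict: "clock": time; "qpos": joint angles; "qd": joint speeds; "joint_efforts": joint torques, N m; "tcp_pos": TCP position; "orientation": TCP orientation; "wrist_force": force on the tool from outside, world axes, zero at the start; "ft_torque": the same for the moment, N m; "grip_width": opening from 0.0 (shut) to 1.0 (fully open).
Only numpy, scipy, OpenCV 4.12 (cv2) and the standard library are available. Lean on these libraries where they do the work, as an engineer would, in place of code of your own. Each camera call takes 0.05 s, during which the arm holds its last target. There are 200 camera calls.

## Task

Slide the sight glass (a glass tube between two upright metal plates) along the bench, end first, into the open wooden bay until it is fully home against the soft pad at the back, then swing the bay's gate fully shut behind it. It is fragile: push it gently and keep it flat on the bench without lifting or tipping it, because nothing may press on it with more than 18 N, which rules out gripping it. Leave the other things on the bench where they are.

Things in the scene. Friction and masses are not known exactly. Their poses are not given: they have to be found in the camera images.
- sight_glass: Fragile sight glass, 0.35-0.7 kg, lying on the bench: clear tube, 34 mm diameter, and four tie rods between two upright end plates of aluminium, 60 mm wide, 48 high, 14 thick; 110 mm long. Origin: centre of underside; x along the tube (ends alike, flat end faces at +-55 mm), z up. Starts 200-280 mm outside the bay's mouth, up to 25 mm and 0.25 rad off its line. Slides under 2-5 N; push on an end face.
- bay: Plywood bay fixed to the bench, no floor. Origin: middle of its mouth, on the bench; x into the bay, y across, z up. Two side walls 14 mm thick, 45 mm high, 90 mm apart inside, from x = 0 to 146 mm, and a back wall. The mouth faces the robot's right. Fully home, the sight glass touches the pad with its origin at x = 67 mm, y near 0; stopping up to 9 mm short counts as home.
- pad_face (a point): Middle of the front face, as unpressed, of the soft black pad on the bay's back wall: bay frame x = 122 mm, 20 mm above the bench. The pad is 84 mm wide, 34 mm high and springy: it gives about 1 mm per newton, 9 mm at most, then is hard.
- gate (a joint): Angle of the plywood gate about its upright hinge at the mouth, on the bay wall farther from the robot. 0: shut across the mouth; positive: swung outwards (1.57: in line with the wall). Range 0-2.4, starts at 1.6-2.3, stays where left (about 1 N at the free end moves it). A bar 12 mm thick, reaching 110 mm from the hinge, 3 to 43 mm above the bench; push its outer side to close it.
- gate_hinge (a point): Point on the gate's hinge axis, 43 mm above the bench (bay frame: x = -8 mm, y = -55 mm). It turns with the gate: its y axis points along the gate to the free end.
- gate_end (a point): Free end of the gate, in the middle of its thickness, at its top edge: 110 mm from the hinge, 43 mm above the bench. With the gate shut it lies in front of the bay wall nearer the robot.
- coupling_1: Bystander: metal hex coupling standing on end, 48 mm across its hex, 60 mm high. Origin: centre of its underside.
- coupling_2: Bystander: smaller metal hex coupling standing on end, 44 mm across, 52 mm high. Origin: centre of its underside.
- coupling_3: Bystander: larger metal hex coupling standing on end behind the bay, 52 mm across, 66 mm high. Origin: centre of its underside.
- elbow: Bystander: metal elbow fitting, 71 mm long, 36 mm wide, 61 mm high. Origin: underside, below its upright port.
- test_block: Bystander: black block 160 x 55 mm with two bolts through it, 64 mm high. Origin: centre of its underside.
- wrench: Bystander: wrench 190 mm long, lying flat. Origin: centre of its underside.
- carton: Bystander: cardboard box 90 x 130 x 60 mm. Origin: centre of its underside.
Things that resemble listed ones, but are neither listed nor needed, are in the scene too. What is shaped like the sight_glass but purple is not meant.

How it is judged:
By the outcome, as a careful person would: the job done as asked, in the order asked, and still so for the second after the job is handed in, with the robot touching nothing.
It also fails if it takes over 72 s, if anything falls off the work surface, if the arm or the gripper's body presses on something with over 40 N, if the wrist force passes 120 N, or if a joint passes its speed limit or range.

## Working session

There is one attempt and no reset: what is moved stays moved. The work goes in short steps, Python scripts to look and compute and a tool call to move; the robot and the scene stay as the last step left them, time stands still between calls to the robot, and variables do not carry over. Pictures are saved under pics/ and viewed, on a budget of 10 in all, crops included, one or two more only if the job needs it, and the job is handed in when it is done.

Besides the shell and the picture viewer there is one more tool, called after "Emit:" by a JSON object that holds its "method" and its "body", one argument or row to a line. play_rows: Moves the arm, as the interface text tells. Its arguments: {"type":"object","properties":{"moves":{"type":"array"},"squeeze":{"type":"number"}},"required":["moves"]}

```bash
mkdir -p pics; ls; python3 - <<'E'
from station import observe,cams,workorder
import cv2
print(observe())
for n in("scene","top"):
    print(n,cams.camera_params(n)); cv2.imwrite(f"pics/{n}0.png",cams.capture(n))
E
```

```text
pics
{'clock': 0.0, 'qpos': array([-1.37410591e+00,  2.45825038e-01,  1.55902882e+00,  6.68712939e-06,
        1.33870551e+00, -1.74119036e-01]), 'qd': array([-2.94935205e-05,  1.56089287e-03, -1.83696156e-03,  8.45697203e-04,
       -1.50558677e-03,  7.27838665e-04]), 'joint_efforts': array([ 1.30773711e-03, -4.29512501e+01, -3.26125574e+01, -1.20271484e-04,
        5.42708149e-03, -6.82846036e-06]), 'tcp_pos': array([ 235.42383342, -605.26097844,  230.16535369]), 'orientation': array([-1.74822279,  1.5688296 ,  1.76417777]), 'wrist_force': array([-0.08333906,  0.48096274,  0.94795974]), 'ft_torque': array([ 0.01102382, -0.03493113,  0.02731455]), 'grip_width': 0.9997862335007377}
scene {'camera_matrix': array([[532.9920094 ,   0.        , 318.95435754],
       [  0.        , 532.9920094 , 244.94370269],
       [  0.        ,   0.        ,   1.        ]]), 'xyz': array([1366.30171973,  509.6862159 , 1033.85188955]), 'attitude': array([-2.35441291,  0.01255884,  2.05892731])}
top {'camera_matrix': array([[561.06523855,   0.        , 322.76652563],
       [  0.        , 561.06523855, 239.60944039],
       [  0.        ,   0.        ,   1.        ]]), 'xyz': array([ 206.92033436,   36.33041721, 1553.58890174]), 'attitude': array([-2.94065317,  0.00307644, -1.61508865])}
```

View pics/scene0.png

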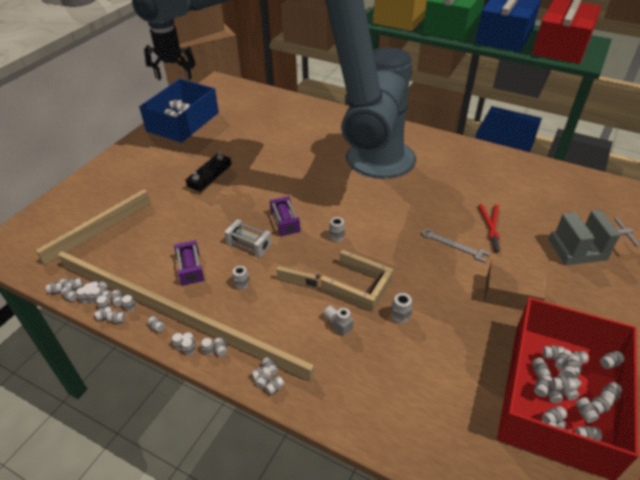

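View pics/top0.png

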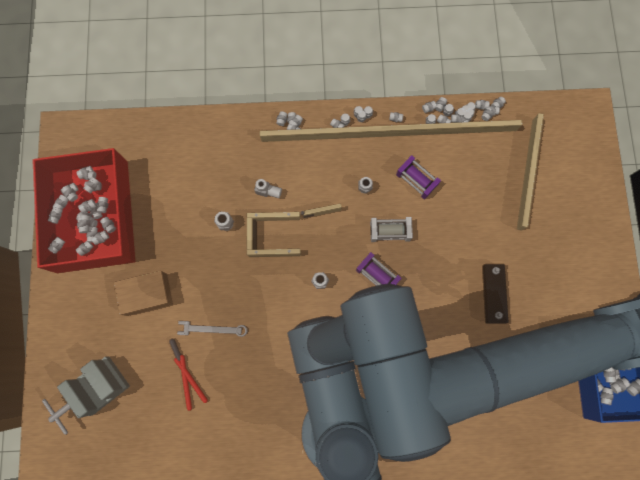

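The scene view shows the clear sight glass at about (248,237), the bay at about (365,280) and the gate reaching out to (280,272). In the top view the glass is at (392,229), the bay mouth at x≈301 (walls at y≈215 and 253), and the gate tip at about (342,208). The purple decoys are at (418,177) and (378,271), and couplings at (320,280) and (366,185).

```bash
cat > h.py <<'E'
import numpy as np, cv2
from scipy.spatial.transform import Rotation as R
from station import observe,cams,workorder
def ray(n,px):
    p=cams.camera_params(n); d=np.linalg.inv(p["camera_matrix"])@np.array([px[0],px[1],1.])
    return p["xyz"], R.from_euler('xyz',p["attitude"]).as_matrix()@d
def onz(n,px,z):
    o,d=ray(n,px); return o+d*(z-o[2])/d[2]
def two(a,b):
    (o1,d1),(o2,d2)=ray("top",a),ray("scene",b)
    t=np.linalg.lstsq(np.c_[d1,-d2],o2-o1,rcond=None)[0]
    p,q=o1+d1*t[0],o2+d2*t[1]; return (p+q)/2,np.linalg.norm(p-q)
def proj(n,P):
    p=cams.camera_params(n); return cv2.projectPoints(np.float64(P).reshape(-1,3),cv2.Rodrigues(R.from_euler('xyz',p["attitude"]).as_matrix().T)[0],-R.from_euler('xyz',p["attitude"]).as_matrix().T@p["xyz"],p["camera_matrix"],None)[0].reshape(-1,2)
E
python3 - <<'E'
from h import *
t=cv2.imread("pics/top0.png"); s=cv2.imread("pics/scene0.png")
a=cv2.resize(t[160:300,235:435],(800,560),interpolation=cv2.INTER_CUBIC); cv2.imwrite("pics/tc.png",a)
b=cv2.resize(s[190:340,215:415],(800,600),interpolation=cv2.INTER_CUBIC); cv2.imwrite("pics/sc.png",b)
for n,p in(("g",(392,229)),("mouthfar",(301,214)),("mouthnear",(301,253)),("gateend",(342,208)),("back",(248,235)),("c2",(320,280)),("c1",(366,185)),("pur1",(378,271)),("pur2",(418,177))): print(n,onz("top",p,45).round())
E
```

```text
g [ 535. -164.   45.]
mouthfar [589.  84.  45.]
mouthnear [479.  88.  45.]
gateend [601. -30.  45.]
back [536. 232.  45.]
c2 [403.  40.  45.]
c1 [ 665. -100.   45.]
pur1 [ 421. -118.   45.]
pur2 [ 681. -248.   45.]
```

View pics/tc.png

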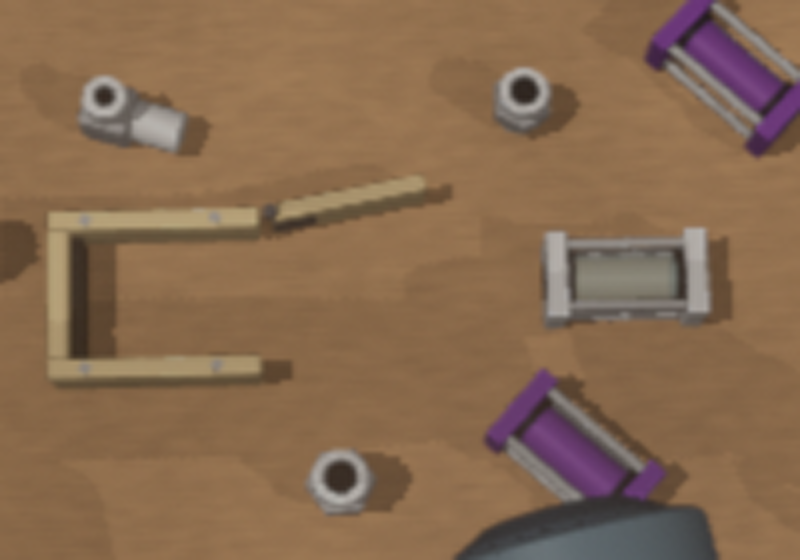

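View pics/sc.png

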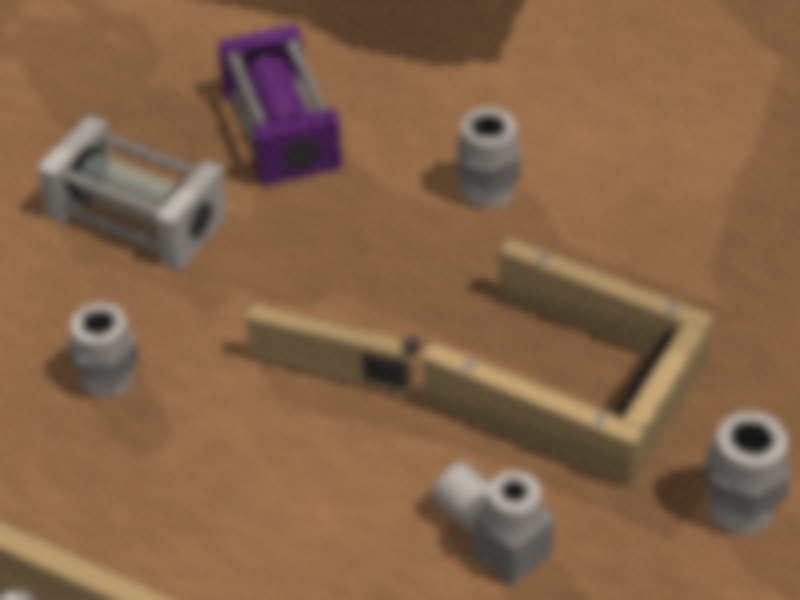

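The crops show clear corners. The glass's top-face corners are near crop (545,232), (707,228), (708,317) and (547,321). The bay wall ends are at (258,208) and (260,375), the hinge at (268,210) and the gate tip at (424,181). Next I triangulate them.

```bash
python3 - <<'E'
from h import *
T=lambda u,v:(235+(u+.5)/4-.5,160+(v+.5)/4-.5)
S=lambda u,v:(215+(u+.5)/4-.5,190+(v+.5)/4-.5)
for n,a,b in [("glass right-far top",(707,228),(42,165)),("glass L far",(545,232),(165,212)),("glass L near",(547,321),(220,168)),("glass R near",(708,317),(95,120)),
 ("bay mouth far outer",(258,208),(425,348)),("bay mouth near outer",(261,376),(505,240)),("bay back near outer",(50,378),(712,318)),("bay back far outer",(48,213),(635,435)),
 ("hinge",(268,212),(412,345)),("gate end",(424,182),(250,310))]:
    p,e=two(T(*a),S(*b)); print(n,p.round(1),round(e,1),"z45:",onz("top",T(*a),45).round(1)[:2])
o=observe(); print(R.from_euler('xyz',o["orientation"]).as_matrix().round(3))
t=cv2.imread("pics/top0.png"); h=cv2.cvtColor(t,cv2.COLOR_BGR2HSV)
m=((h[...,1]<45)&(h[...,2]>140)).astype(np.uint8); m[:,:365]=0;m[:,420:]=0;m[:210]=0;m[250:]=0
c,(w,hh),ang=cv2.minAreaRect(np.argwhere(m)[:,::-1].astype(np.float32)); print("glass mask",c,w,hh,ang,onz("top",c,44).round(1))
E
```

```text
glass right-far top [ 566.5 -218.4   47.1] 3.6 z45: [ 567.9 -220.3]
glass L far [ 569.9 -110.6   53.1] 6.9 z45: [ 570.1 -108.3]
glass L near [ 508.9 -108.1   42.8] 4.7 z45: [ 507.4 -105.8]
glass R near [ 505.8 -216.3   39.9] 1.8 z45: [ 505.2 -216.3]
bay mouth far outer [594.8  90.2  48.5] 2.1 z45: [596.2  89.3]
bay mouth near outer [479.3  90.8  39.4] 2.1 z45: [477.9  91.5]
bay back near outer [483.5 236.4  41.1] 0.8 z45: [483.  235.5]
bay back far outer [598.3 234.3  48.5] 0.1 z45: [599.1 234.9]
hinge [593.2  82.   45.2] 1.1 z45: [593.   82.5]
gate end [610.6 -26.4  40.3] 0.8 z45: [609.6 -26.5]
[[-0.     0.362 -0.932]
 [ 0.002 -0.932 -0.362]
 [-1.    -0.002 -0.   ]]
glass mask (391.2426452636719, 227.49305725097656) 20.134641647338867 39.983680725097656 88.36341857910156 [ 539.9 -162.7   44. ]
```

Emit:
{"method": "play_rows", "body": {
  "moves": [
    [-0.3,30.2,35.0,0,0,0,67.4],
    [-0.3,30.2,35.0,0,0,0,67.4],
    [-0.3,30.2,35.0,0,0,0,67.4],
    [-0.3,30.2,35.0,0,0,0,67.4],
    [-0.3,30.2,35.0,0,0,0,67.4],
    [-0.3,30.2,35.0,0,0,0,67.4],
    [-0.3,30.2,35.0,0,0,0,67.4],
    [-0.3,30.2,35.0,0,0,0,67.4],
    [-0.3,30.2,35.0,0,0,0,67.4],
    [-0.3,30.2,35.0,0,0,0,67.4],
    [-0.3,30.2,35.0,0,0,0,67.4],
    [-0.3,30.2,35.0,0,0,0,67.4]
  ]
}}

```text
clock: 1.1
tcp_pos: [540.3, -250.2, 229.9]
orientation: [-2.699, 1.568, 1.996]
wrist_force: [0.2, 0.6, 0.1]
grip_width: 0.345
```

Emit:
{"method": "play_rows", "body": {
  "moves": [
    [-0.3,-0.3,-0.4,-4,0,0,0],
    [-0.3,-0.3,-0.4,-8,0,0,0],
    [-0.3,-0.3,-0.4,-12,0,0,0],
    [-0.3,-0.3,-0.4,-15,0,0,0],
    [-0.3,-0.3,-0.4,-17.5,0,0,0],
    [-0.3,-0.3,-0.4,-19.5,0,0,0],
    [-0.3,-0.3,-0.4,-20.8,0,0,0],
    [-0.3,-0.3,-0.4,-21.4,0,0,0],
    [-0.3,-0.3,-0.4,-21.4,0,0,0],
    [-0.3,-0.3,-0.4,-21.4,0,0,0]
  ]
}}

```text
clock: 1.93
tcp_pos: [537.8, -254.6, 16.7]
orientation: [-3.078, 1.569, 1.617]
wrist_force: [1.2, 0.2, 0.4]
grip_width: 0.349
```

```bash
python3 - <<'E'
from h import *
o=observe(); M=R.from_euler('xyz',o["orientation"]).as_matrix(); print(o["tcp_pos"],o["wrist_force"],M.round(3))
cv2.imwrite("pics/s1.png",cv2.resize(cams.capture("scene")[180:300,190:350],(800,600),interpolation=cv2.INTER_CUBIC))
E
```

```text
[ 537.80665317 -254.63176725   16.66123675] [1.15688913 0.1887668  0.41802609] [[-0.     1.    -0.018]
 [ 0.002 -0.018 -1.   ]
 [-1.    -0.    -0.002]]
```

View pics/s1.png

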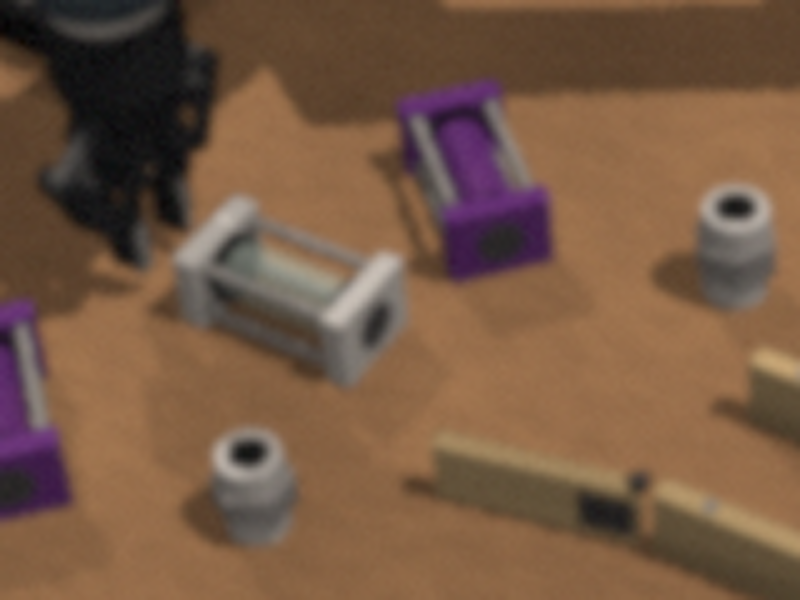

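The gripper is behind the glass, with both fingers (140,260 and 180,220) lined up on the end plate at (195,285). Now approaching gently.

Emit:
{"method": "play_rows", "body": {
  "moves": [
    [-0.3,0,0.4,0,0,0,0],
    [-0.3,0,0.8,0,0,0,0],
    [-0.3,0,1.2,0,0,0,0],
    [-0.3,0,1.4,0,0,0,0],
    [-0.3,0,1.6,0,0,0,0],
    [-0.3,0,1.8,0,0,0,0],
    [-0.3,0,2.0,0,0,0,0],
    [-0.3,0,2.2,0,0,0,0],
    [-0.3,0,2.4,0,0,0,0],
    [-0.3,0,2.6,0,0,0,0],
    [-0.3,0,2.8,0,0,0,0],
    [-0.3,0,3.0,0,0,0,0]
  ]
}}

```text
clock: 2.98
tcp_pos: [538.3, -225.0, 17.3]
orientation: [1.874, 1.57, 0.285]
wrist_force: [-0.8, -2.3, -1.0]
grip_width: 0.351
```

Emit:
{"method": "play_rows", "body": {
  "moves": [
    [-0.3,0,0.2,0,0,0,0],
    [-0.3,0,0.5,0,0,0,0],
    [-0.3,0,0.8,0,0,0,0],
    [-0.3,0,1.1,0,0,0,0],
    [-0.3,0,1.4,0,0,0,0],
    [-0.3,0,1.7,0,0,0,0],
    [-0.3,0,2.0,0,0,0,0],
    [-0.3,0,2.4,0,0,0,0],
    [-0.3,0,2.8,0,0,0,0],
    [-0.3,0,3.2,0,0,0,0],
    [-0.3,0,3.6,0,0,0,0],
    [-0.3,0,4.0,0,0,0,0]
  ]
}}

```text
clock: 3.98
tcp_pos: [538.3, -184.6, 17.3]
orientation: [1.828, 1.57, 0.239]
wrist_force: [0.0, -2.4, -1.0]
grip_width: 0.353
```

```bash
cat >> h.py <<'E'
def glass(path):
    t=cams.capture("top"); cv2.imwrite(path,t); h=cv2.cvtColor(t,cv2.COLOR_BGR2HSV)
    m=((h[...,1]<45)&(h[...,2]>140)).astype(np.uint8); m[:210]=0;m[250:]=0;m[:,:255]=0;m[:,425:]=0
    c,(w,hh),a=cv2.minAreaRect(np.argwhere(m)[:,::-1].astype(np.float32))
    return onz("top",c,44).round(1),np.round((w,hh,a),1)
E
python3 -c "
from h import *
print(glass('pics/t2.png'),observe()['tcp_pos'])"
```

```text
(array([556.1,  53.7,  44. ]), array([116.4,  20.2,   4.8])) [ 538.21820028 -183.90634468   17.2423732 ]
```

```bash
python3 -c "
from h import *
t=cv2.imread('pics/t2.png');cv2.imwrite('pics/t2c.png',cv2.resize(t[160:300,235:435],(800,560),interpolation=cv2.INTER_CUBIC))"
```

```text
(no output)
```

View pics/t2c.png

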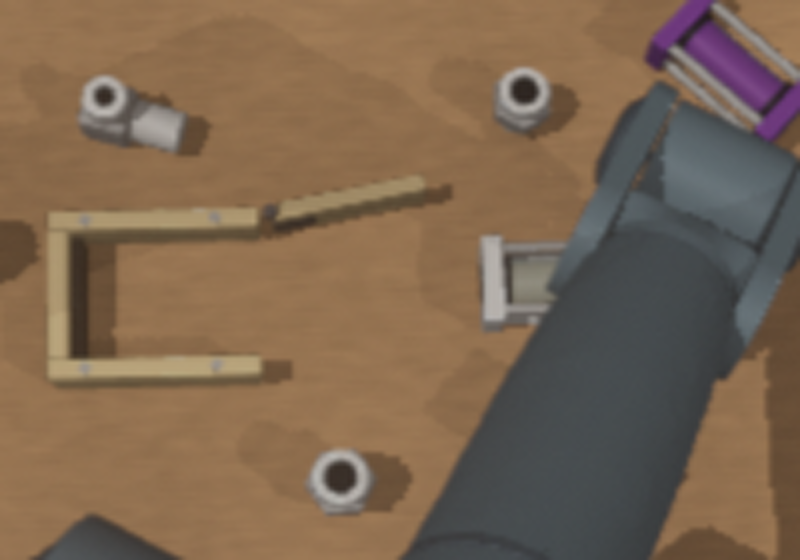

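The front plate at crop (481–503, 237–323) is square to the bay and on its line, and it moved 43 mm with the tool. Continuing the push.

Emit:
{"method": "play_rows", "body": {
  "moves": [
    [-0.3,0,0.3,0,0,0,0],
    [-0.3,0,0.7,0,0,0,0],
    [-0.3,0,1.2,0,0,0,0],
    [-0.3,0,1.7,0,0,0,0],
    [-0.3,0,2.2,0,0,0,0],
    [-0.3,0,2.7,0,0,0,0],
    [-0.3,0,3.2,0,0,0,0],
    [-0.3,0,3.7,0,0,0,0],
    [-0.3,0,4.2,0,0,0,0],
    [-0.3,0,4.7,0,0,0,0],
    [-0.3,0,5.2,0,0,0,0],
    [-0.3,0,5.7,0,0,0,0]
  ]
}}

```text
clock: 5.03
tcp_pos: [538.3, -126.5, 17.3]
orientation: [2.198, 1.569, 0.61]
wrist_force: [1.0, -2.0, 0.9]
grip_width: 0.352
```

Emit:
{"method": "play_rows", "body": {
  "moves": [
    [-0.3,0,0.5,0,0,0,0],
    [-0.3,0,1.0,0,0,0,0],
    [-0.3,0,1.5,0,0,0,0],
    [-0.3,0,2.0,0,0,0,0],
    [-0.3,0,2.5,0,0,0,0],
    [-0.3,0,3.0,0,0,0,0],
    [-0.3,0,3.5,0,0,0,0],
    [-0.3,0,4.0,0,0,0,0],
    [-0.3,0,4.5,0,0,0,0],
    [-0.3,0,5.0,0,0,0,0],
    [-0.3,0,5.4,0,0,0,0],
    [-0.3,0,5.7,0,0,0,0]
  ]
}}

```text
clock: 6.03
tcp_pos: [538.3, -69.0, 17.4]
orientation: [2.165, 1.57, 0.577]
wrist_force: [-0.2, -4.0, 0.3]
grip_width: 0.348
```

```bash
python3 -c "
from h import *
t=cams.capture('top');s=cams.capture('scene');print(observe()['tcp_pos'],observe()['wrist_force'])
a=cv2.resize(t[190:265,240:380],(800,429),interpolation=cv2.INTER_CUBIC);cv2.imwrite('pics/t3.png',a)
cv2.imwrite('pics/s3.png',s)"
```

```text
[538.10188283 -68.67438553  17.19958197] [-0.12946017 -0.44887859  0.02315669]
```

View pics/t3.png

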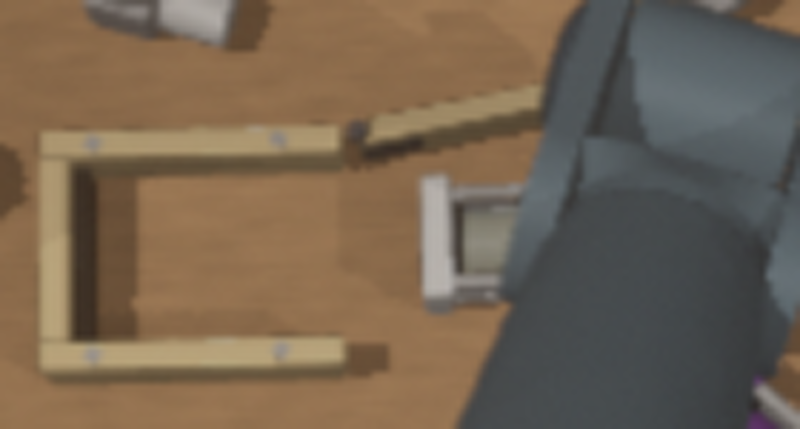

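The front plate (crop 421–448, 174–301) is entering about 3 mm to the far side of the bay's line and stays square. There is room either side, so I keep pushing with a slight shift in −x.

Emit:
{"method": "play_rows", "body": {
  "moves": [
    [-0.3,0,0.3,0,0,0,0],
    [-0.3,0,0.7,0,0,0,0],
    [-0.3,0,1.2,0,0,0,0],
    [-0.3,0,1.7,0,0,0,0],
    [-0.3,0,2.2,0,0,0,0],
    [-0.3,0,2.7,0,0,0,0],
    [-0.3,-0.1,3.2,0,0,0,0],
    [-0.3,-0.1,3.7,0,0,0,0],
    [-0.3,-0.1,4.2,0,0,0,0],
    [-0.3,-0.1,4.7,0,0,0,0],
    [-0.3,-0.1,5.2,0,0,0,0],
    [-0.3,-0.1,5.7,0,0,0,0]
  ]
}}

```text
clock: 7.13
tcp_pos: [537.0, -11.1, 17.1]
orientation: [2.891, 1.569, 1.304]
wrist_force: [-0.2, -1.4, 0.6]
grip_width: 0.352
```

Emit:
{"method": "play_rows", "body": {
  "moves": [
    [-0.3,0,0.5,0,0,0,0],
    [-0.3,0,1.0,0,0,0,0],
    [-0.3,0,1.5,0,0,0,0],
    [-0.3,0,2.0,0,0,0,0],
    [-0.3,0,2.5,0,0,0,0],
    [-0.3,0,3.0,0,0,0,0],
    [-0.3,0,3.5,0,0,0,0],
    [-0.3,0,4.0,0,0,0,0],
    [-0.3,0,4.5,0,0,0,0],
    [-0.3,0,5.0,0,0,0,0],
    [-0.3,0,5.4,0,0,0,0],
    [-0.3,0,5.7,0,0,0,0]
  ]
}}

```text
clock: 8.13
tcp_pos: [537.0, 46.4, 17.1]
orientation: [2.926, 1.569, 1.339]
wrist_force: [-0.6, -2.6, 1.4]
grip_width: 0.351
```

Emit:
{"method": "play_rows", "body": {
  "moves": [
    [-0.3,0,0.3,0,0,0,0],
    [-0.3,0,0.6,0,0,0,0],
    [-0.3,0,0.9,0,0,0,0],
    [-0.3,0,1.2,0,0,0,0],
    [-0.3,0,1.4,0,0,0,0],
    [-0.3,0,1.6,0,0,0,0],
    [-0.3,0,1.8,0,0,0,0],
    [-0.3,0,2.0,0,0,0,0],
    [-0.3,0,2.2,0,0,0,0],
    [-0.3,0,2.4,0,0,0,0],
    [-0.3,0,2.6,0,0,0,0],
    [-0.3,0,2.8,0,0,0,0]
  ]
}}

```text
clock: 9.13
tcp_pos: [537.0, 74.6, 17.2]
orientation: [2.867, 1.569, 1.28]
wrist_force: [-0.1, -3.4, 1.0]
grip_width: 0.35
```

```bash
python3 -c "
from h import *
t=cams.capture('top');s=cams.capture('scene');print(observe()['tcp_pos'],observe()['wrist_force'])
a=cv2.resize(t[195:270,235:335],(800,600),interpolation=cv2.INTER_CUBIC);cv2.imwrite('pics/t4.png',a)
cv2.imwrite('pics/s4.png',s)"
```

```text
[536.93825517  74.87444244  17.11237716] [-0.00511326  0.0612784   0.66471088]
```

View pics/t4.png

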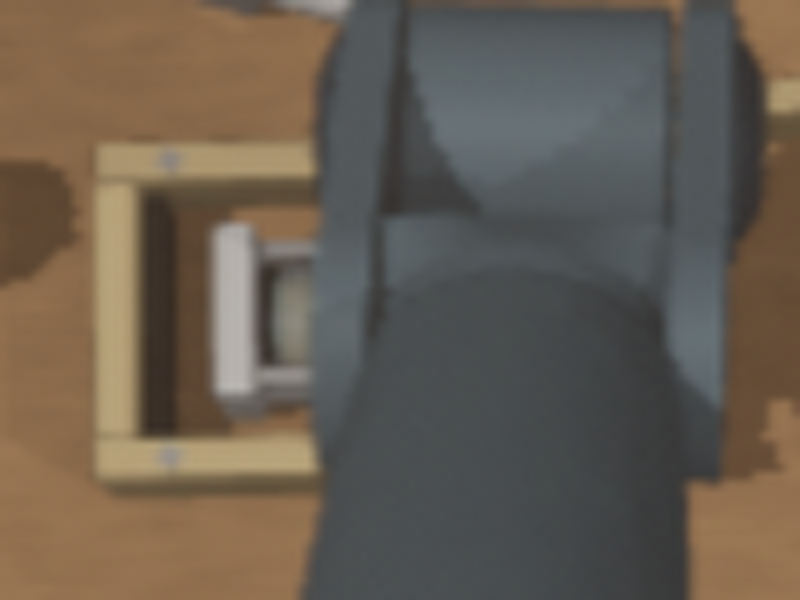

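The front plate edge (crop x≈213) is about 15 mm short of the pad (x≈176) and centred in the bay. Creeping in on force.

Emit:
{"method": "play_rows", "body": {
  "moves": [
    [-0.3,0,0.1,0,0,0,0],
    [-0.3,0,0.2,0,0,0,0],
    [-0.3,0,0.3,0,0,0,0],
    [-0.3,0,0.4,0,0,0,0],
    [-0.3,0,0.5,0,0,0,0],
    [-0.3,0,0.6,0,0,0,0],
    [-0.3,0,0.7,0,0,0,0],
    [-0.3,0,0.8,0,0,0,0],
    [-0.3,0,0.9,0,0,0,0],
    [-0.3,0,1.0,0,0,0,0],
    [-0.3,0,1.1,0,0,0,0],
    [-0.3,0,1.2,0,0,0,0]
  ]
}}

```text
clock: 10.23
tcp_pos: [536.9, 87.0, 17.1]
orientation: [2.978, 1.569, 1.391]
wrist_force: [0.1, -3.1, -0.0]
grip_width: 0.347
```

Emit:
{"method": "play_rows", "body": {
  "moves": [
    [-0.3,0,0.1,0,0,0,0],
    [-0.3,0,0.2,0,0,0,0],
    [-0.3,0,0.3,0,0,0,0],
    [-0.3,0,0.3,0,0,0,0]
  ]
}}

```text
clock: 10.57
tcp_pos: [536.9, 90.2, 17.1]
orientation: [2.966, 1.568, 1.379]
wrist_force: [-0.3, -1.6, 1.4]
grip_width: 0.349
```

Emit:
{"method": "play_rows", "body": {
  "moves": [
    [-0.3,0,0.1,0,0,0,0],
    [-0.3,0,0.2,0,0,0,0],
    [-0.3,0,0.2,0,0,0,0]
  ]
}}

```text
clock: 10.82
tcp_pos: [536.9, 92.4, 17.1]
orientation: [2.967, 1.568, 1.38]
wrist_force: [0.1, -1.7, 0.4]
grip_width: 0.35
```

Emit:
{"method": "play_rows", "body": {
  "moves": [
    [-0.3,0,0.1,0,0,0,0],
    [-0.3,0,0.15,0,0,0,0],
    [-0.3,0,0.15,0,0,0,0]
  ]
}}

```text
clock: 11.07
tcp_pos: [537.0, 93.8, 17.1]
orientation: [2.943, 1.569, 1.356]
wrist_force: [0.3, -4.4, 0.9]
grip_width: 0.349
```

Emit:
{"method": "play_rows", "body": {
  "moves": [
    [-0.3,0,0.1,0,0,0,0],
    [-0.3,0,0.15,0,0,0,0],
    [-0.3,0,0.15,0,0,0,0]
  ]
}}

```text
clock: 11.32
tcp_pos: [537.0, 95.1, 17.1]
orientation: [2.911, 1.569, 1.324]
wrist_force: [-0.6, -4.7, 1.5]
grip_width: 0.347
```

Emit:
{"method": "play_rows", "body": {
  "moves": [
    [-0.3,0,0.1,0,0,0,0],
    [-0.3,0,0.15,0,0,0,0],
    [-0.3,0,0.15,0,0,0,0]
  ]
}}

```text
clock: 11.57
tcp_pos: [537.0, 96.2, 17.1]
orientation: [2.801, 1.57, 1.214]
wrist_force: [-0.6, -6.0, 1.3]
grip_width: 0.349
```

The force rises with pad compression (about 6 N), so the glass is home. Backing off straight, then rising.

Emit:
{"method": "play_rows", "body": {
  "moves": [
    [-0.3,0,-0.2,0,0,0,0],
    [-0.3,0,-0.5,0,0,0,0],
    [-0.3,0,-1.0,0,0,0,0],
    [-0.3,0,-2.0,0,0,0,0],
    [-0.3,0,-3.5,0,0,0,0],
    [-0.3,0,-5.5,0,0,0,0],
    [-1,0,-8,2,0,0,0],
    [-1,0,-10,6,0,0,0],
    [-1,0,-11,10,0,0,0],
    [-1,3,-11.5,10,0,0,0],
    [-1,7,-11.5,10,0,0,0],
    [-1,11,-11.5,10,0,0,0]
  ]
}}

```text
clock: 12.57
tcp_pos: [648.7, -20.2, 119.3]
orientation: [1.777, 1.567, 0.188]
wrist_force: [0.4, -0.3, 0.0]
grip_width: 0.002
```

```bash
python3 - <<'E'
from h import *
t=cams.capture('top');s=cams.capture('scene');cv2.imwrite('pics/t5f.png',t);cv2.imwrite('pics/s5.png',s)
print(observe()['tcp_pos'],observe()['grip_width'])
a=cv2.resize(t[195:270,235:355],(800,500),interpolation=cv2.INTER_CUBIC)
b=cv2.resize(s[230:320,270:410],(800,514),interpolation=cv2.INTER_CUBIC)
cv2.imwrite('pics/c5.png',cv2.resize(np.vstack([a,b]),(473,600)))
H=np.array([592,81.]);bx=np.array([.027,1]);by=np.array([-1,.027])
for th in np.r_[1.75:0:-.175,0]:
    g=np.cos(th)*by-np.sin(th)*bx; n=-np.sin(th)*by-np.cos(th)*bx
    D=6+14.5*abs(n[0])+10*abs(n[1]); print(round(th,2),(H+85*g+D*n).round(0))
E
```

```text
[650.98307995 -20.11750788 116.63661161] -6.0914653516504475e-05
1.75 [627.   0.]
1.58 [611.  -4.]
1.4 [597.  -7.]
1.22 [583.  -7.]
1.05 [568.  -4.]
0.87 [553.   2.]
0.7 [540.  10.]
0.52 [528.  21.]
0.35 [518.  35.]
0.17 [511.  51.]
0.0 [507.  67.]
```

View pics/c5.png

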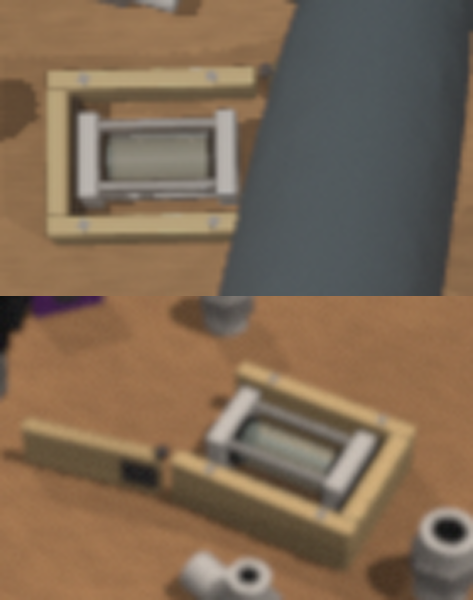

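The glass sits centred, against the pad, with its rear plate about 12 mm inside the mouth as expected. Now lowering beside the gate's outer side.

Emit:
{"method": "play_rows", "body": {
  "moves": [
    [-1,0,1,-1.5,0,0,0],
    [-1,0,2,-4,0,0,0],
    [-1,0,2,-6.5,0,0,0],
    [-1,0,2,-8.5,0,0,0],
    [-1,0,2,-9.6,0,0,0],
    [-1,0,2,-10.1,0,0,0],
    [-1,0,2,-10.1,0,0,0],
    [-1,-0.5,2,-10.1,0,0,0],
    [-1,-1.0,2,-10.1,0,0,0],
    [-1,-1.5,2,-10.1,0,0,0],
    [-1,-2.0,2,-10.1,0,0,0],
    [-1,-2.4,2,-10.1,0,0,0]
  ]
}}

```text
clock: 13.67
tcp_pos: [626.6, -0.2, 16.3]
orientation: [1.832, 1.567, 0.245]
wrist_force: [-0.0, -0.0, 0.3]
grip_width: -0.002
```

Emit:
{"method": "play_rows", "body": {
  "moves": [
    [-1,-0.8,-0.2,0,0,0,0],
    [-1,-1.6,-0.4,0,0,0,0],
    [-1,-2.3,-0.6,0,0,0,0],
    [-1,-3.0,-0.7,0,0,0,0],
    [-1,-3.7,-0.7,0,0,0,0],
    [-1,-4.4,-0.7,0,0,0,0],
    [-1,-5.2,-0.6,0,0,0,0],
    [-1,-5.9,-0.4,0,0,0,0],
    [-1,-6.7,-0.1,0,0,0,0],
    [-1,-7.4,0.2,0,0,0,0]
  ]
}}

```text
clock: 14.5
tcp_pos: [551.7, 2.2, 16.2]
orientation: [1.847, 1.567, 0.26]
wrist_force: [1.8, 0.7, 0.8]
grip_width: 0.002
```

Emit:
{"method": "play_rows", "body": {
  "moves": [
    [-1,-0.7,0.4,0,0,0,0],
    [-1,-1.3,0.8,0,0,0,0],
    [-1,-1.9,1.3,0,0,0,0],
    [-1,-2.5,1.9,0,0,0,0],
    [-1,-3.0,2.6,0,0,0,0],
    [-1,-3.4,3.2,0,0,0,0],
    [-1,-3.8,4.0,0,0,0,0],
    [-1,-4.1,4.7,0,0,0,0],
    [-1,-4.3,5.3,0,0,0,0],
    [-1,-4.4,5.6,0,0,0,0],
    [-1,-4.5,5.8,0,0,0,0],
    [-1,-4.5,5.8,0,0,0,0]
  ]
}}

```text
clock: 15.5
tcp_pos: [506.4, 60.6, 16.1]
orientation: [1.973, 1.568, 0.386]
wrist_force: [-1.2, -0.3, 0.0]
grip_width: -0.002
```

```bash
python3 - <<'E'
from h import *
s=cams.capture('scene');print(observe()['tcp_pos'],observe()['wrist_force'])
cv2.imwrite('pics/s6.png',cv2.resize(s[225:325,260:420],(800,500),interpolation=cv2.INTER_CUBIC))
E
```

```text
[506.46474335  60.36218212  16.11042575] [-0.26263829 -0.66893587 -0.84184628]
```

View pics/s6.png

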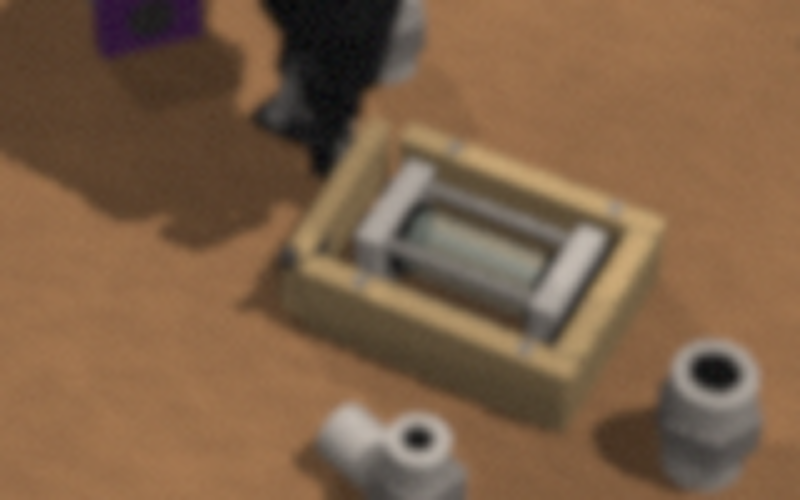

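The gate, from the hinge at (290,255) to its tip at (378,125), is almost shut, with a small gap at the near wall (400,135). I push in small steps until the force shows the stop.

Emit:
{"method": "play_rows", "body": {
  "moves": [
    [-1,0,0.15,0,0,0,0],
    [-1,0,0.3,0,0,0,0],
    [-1,0,0.45,0,0,0,0],
    [-1,0,0.6,0,0,0,0],
    [-1,0,0.6,0,0,0,0]
  ]
}}

```text
clock: 15.97
tcp_pos: [506.3, 66.4, 16.0]
orientation: [1.912, 1.568, 0.325]
wrist_force: [-0.1, -1.3, -0.6]
grip_width: -0.002
```

Emit:
{"method": "play_rows", "body": {
  "moves": [
    [-1,0,0.1,0,0,0,0],
    [-1,0,0.2,0,0,0,0],
    [-1,0,0.2,0,0,0,0]
  ]
}}

```text
clock: 16.22
tcp_pos: [506.4, 66.5, 16.1]
orientation: [0.607, 1.567, -0.979]
wrist_force: [-1.6, -10.7, 0.1]
grip_width: -0.0
```

Emit:
{"method": "play_rows", "body": {
  "moves": [
    [-1,0,0.1,0,0,0,0],
    [-1,0,0.15,0,0,0,0],
    [-1,0,0.15,0,0,0,0]
  ]
}}

```text
clock: 16.47
tcp_pos: [506.4, 66.4, 16.1]
orientation: [0.263, 1.564, -1.321]
wrist_force: [-1.4, -9.6, 0.1]
grip_width: 0.001
```

It is at the stop: 10 N and no more travel. Backing away and rising.

Emit:
{"method": "play_rows", "body": {
  "moves": [
    [-1,0,-0.3,0,0,0,0],
    [-1,0,-0.8,0,0,0,0],
    [-1,0,-1.8,0,0,0,0],
    [-1,0,-3.5,0,0,0,0],
    [-1,0,-6,1,0,0,0],
    [-1,0,-8,4,0,0,0],
    [-1,0,-10,8,0,0,0],
    [-1,0,-13,12,0,0,0],
    [-1,0,-17,15,0,0,0],
    [-1,0,-21,17,0,0,0],
    [-1,0,-25,18,0,0,0],
    [-1,0,-29,18,0,0,0]
  ]
}}

```text
clock: 17.47
tcp_pos: [507.4, -207.9, 197.6]
orientation: [0.664, 1.559, -0.92]
wrist_force: [0.4, 0.5, 0.1]
grip_width: -0.004
```

```bash
python3 - <<'E'
from h import *
t=cams.capture('top');s=cams.capture('scene')
a=cv2.resize(t[160:300,215:385],(800,659),interpolation=cv2.INTER_CUBIC)
b=cv2.resize(s[180:340,215:435],(800,582),interpolation=cv2.INTER_CUBIC)
cv2.imwrite('pics/c7.png',cv2.resize(np.vstack([a,b]),(386,600),interpolation=cv2.INTER_AREA));print(observe()['tcp_pos'],observe()['wrist_force'])
E
```

```text
[ 506.91109232 -211.27731567  196.38345789] [ 0.58180895  0.92159181 -0.73106511]
```

View pics/c7.png

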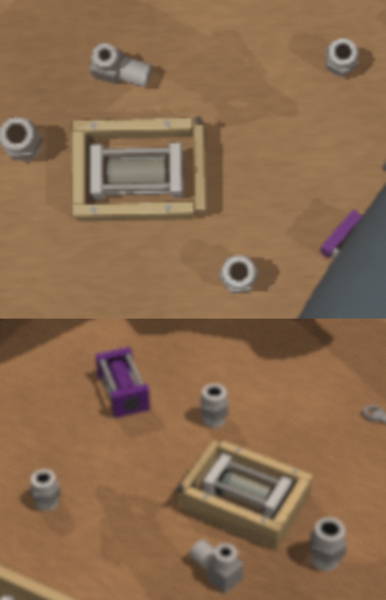

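Both views show the gate shut flush across the mouth (top crop x≈199), the glass home inside (91–182), and the couplings, elbow and purple decoys where they were.

```bash
python3 -c "
from station import workorder;print(workorder.finish_job())"
```

```text
the job is handed in; nothing more can be done
None
```

The sight glass is home in the bay with the gate shut behind it, and the job was handed in at about 17.5 s of the 72 s allowed.

- **Glass:** I pushed it flat along the bench with the two spread fingers on its end face. It stopped against the pad at about 6 N, the highest reading during the push. It sits centred, with its rear plate about 12 mm inside the mouth, which matches fully home.
- **Gate:** I swung it shut by its outer side until it met its stop, at about 10 N with no further travel. I then backed the arm away so it touches nothing.
- **Last checks:** Both cameras showed the gate flush across the mouth. The couplings, the elbow and the purple look-alikes in those crops looked unmoved. The test block, wrench and carton were outside most of those crops; the arm never went near them at bench height. No check failed or disagreed. Wrist forces were read only at the end of each move, so a brief peak in between would not show.

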